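# Square repaired boards into the stacking tray and lock its clips

## Task

Stack every repaired board that lies on the bench flat in the tray, each pushed up square against both the end fence and the side fence. Then take the yellow push stick and press both orange clips straight down with it until they are fully home in their wells, without touching the clips with the fingers, and put the stick back upright in its stand, all the way down. At the end the stack must still be square against both fences; leave the jars, reel, screwdriver, brush and pliers where they are.

Things in the scene. Friction and masses are not known exactly. Their poses are not given: they have to be found in the camera images.
- tray: Fixed dark steel stacking tray for one stack of boards. Origin on the bench under the centre of a correctly squared board; x runs along the board's length to the end fence, y away from the side fence, z up. Base plate spans x -115 to 132, y -90 to 75 mm, top at z 6 mm; its -x and +y sides are open.
- end_fence (a point): Middle of the top edge of the end fence's inner face, 52 mm above the bench. Aluminium fence 8 mm thick, 44 mm wide; inner face at tray x = +70 mm. Behind it, at tray (104, 0) mm, stands a grey well 40 mm square outside, 28 mm inside, rim 30 mm above the bench, with an orange clip.
- side_fence (a point): Point in the plane of the side fence's inner faces (tray y = -30 mm), mid-length, 52 mm above the bench, level with its top. Aluminium fence 8 mm thick in two segments, tray x -70 to -35 and 35 to 70 mm; the 70 mm window between lets a finger through. Behind it, at tray (-54, -62) mm, stands a second well with a clip, like the first.
- clip_end (a joint): Travel of the orange clip in the well behind the end fence, m: 0 = standing 4 mm proud of the well's rim, 0.012 = fully home, its top 8 mm below the rim. It starts up, moves straight down under about 8 N, and stays where it is left.
- clip_side (a joint): Travel of the orange clip in the well behind the side fence, same values and behaviour as the other clip.
- clip_end_top (a point): Centre of the top face of the clip behind the end fence (24 mm square, orange with a yellow stripe); moves with it.
- clip_side_top (a point): Centre of the top face of the clip behind the side fence (24 mm square); moves with it.
- stand: Fixed blue block 60 x 60 x 55 mm high with a 23 mm square hole right through from the top, holding the push stick. Origin at the centre of its underside, z up.
- pusher_grip (a point): Centre of the push stick's yellow handle, 26 x 26 mm square (faces along this point's x and y), 80 mm tall; z up along the stick. A steel shaft 16 mm in diameter with a rubber foot ends 90 mm below this point; the shoulder is 40 mm below it. 0.12 kg. It starts upright in the stand, shoulder on the stand's top (this point 95 mm above the bench), and goes back there.
- flux_jar: White jar 64 mm wide, 50 mm tall, a bystander; origin under its centre.
- paste_jar: White jar with a pink lid, 56 mm wide, 45 mm tall, a bystander; origin under its centre.
- tape_reel: Blue plastic ring 100 mm wide, 24 mm tall, lying flat, a bystander; origin under its centre.
- screwdriver: Screwdriver lying on the bench, a bystander.
- brush: Brush lying on the bench, a bystander.
- pliers: Pliers with orange handles, 125 mm long, lying on the bench, a bystander.
- board1_mid (a point): Centre (half-way up) of repaired board 1: green circuit board in an aluminium frame, one flat plate 140 x 60 x 10 mm, about 0.14 kg; x along its length, y along its width, z up. Either end may face the end fence. May be absent (None).
- board2_mid (a point): Centre (half-way up) of repaired board 2: green circuit board in an aluminium frame, one flat plate 140 x 60 x 10 mm, about 0.14 kg; x along its length, y along its width, z up. Either end may face the end fence. May be absent (None).
- board3_mid (a point): Centre (half-way up) of repaired board 3: green circuit board in an aluminium frame, one flat plate 140 x 60 x 10 mm, about 0.14 kg; x along its length, y along its width, z up. Either end may face the end fence. May be absent (None).
- board4_mid (a point): Centre (half-way up) of repaired board 4: green circuit board in an aluminium frame, one flat plate 140 x 60 x 10 mm, about 0.14 kg; x along its length, y along its width, z up. Either end may face the end fence. May be absent (None).
Mind the look-alikes: they are no part of the job. Leave any blue or red look-alike of the part that bears board1_mid alone. Of the things like the part that bears pusher_grip, leave any that is pink; of the rest the larger one is meant.

How it is judged:
On the way, in this order (a step that is already met when the one before it is completed fails the run):
1. every board lies flat in the tray's stack, squared against both fences (x of board1_mid in the frame of tray between -0.003 and 0.003 m and y of board1_mid in the frame of tray between -0.003 and 0.003 m and z of board1_mid in the frame of tray between 0.008 and 0.045 m and angle between each of board1_mid, board2_mid, board3_mid, board4_mid's own z axis and vertical below 0.05 rad and angle between the x axis of each of board1_mid, board2_mid, board3_mid, board4_mid and the x axis of tray, either way round below 0.035 rad and x of board2_mid in the frame of tray between -0.003 and 0.003 m and y of board2_mid in the frame of tray between -0.003 and 0.003 m and z of board2_mid in the frame of tray between 0.008 and 0.045 m and x of board3_mid in the frame of tray between -0.003 and 0.003 m and y of board3_mid in the frame of tray between -0.003 and 0.003 m and z of board3_mid in the frame of tray between 0.008 and 0.045 m and x of board4_mid in the frame of tray between -0.003 and 0.003 m and y of board4_mid in the frame of tray between -0.003 and 0.003 m and z of board4_mid in the frame of tray between 0.008 and 0.045 m), for 0.2 s.
2. both clips are pressed fully home (value of joint each of clip_end, clip_side above 0.0105 m), for 0.2 s.
3. the push stick stands in its stand again (x of pusher_grip in the frame of stand between -0.006 and 0.006 m and y of pusher_grip in the frame of stand between -0.006 and 0.006 m and z of pusher_grip in the frame of stand below 0.099 m and angle between pusher_grip's own z axis and vertical below 0.1 rad), for 0.2 s.
At the end, for the whole second after the job is handed in: Every board present lies flat in the tray's one stack, at rest, within 3 mm of touching both fences and within 2 degrees of square; both clips are at least 10.5 mm down (of 12); the push stick stands upright in its stand, fully down to within 4 mm (all of step 1 and all of step 2 and all of step 3 and linear speed of each of board1, board2, board3, board4 below 0.02 m/s).
It fails at once if a finger touches a clip (contact force between the fingers and clip_end above 0.5 N or contact force between the fingers and clip_side above 0.5 N).
It fails at once if a jar, the reel, the screwdriver, the brush or the pliers is moved more than 3 cm (distance of any of flux_jar, paste_jar, tape_reel, screwdriver, brush, pliers from where it was at the start of the episode above 0.03 m).
Of board1, board2, board3, board4 only 3 to 4 are there at a start; the rules pass over those that are not, and their reading is None.
At some moment in a run one of board1, board2, board3, board4 may be knocked a few centimetres aside while the robot is not near it.
It also fails if it takes over 210 s, if anything falls off the work surface, if the arm or the gripper's body presses on something with over 40 N, if the wrist force passes 120 N, or if a joint passes its speed limit or range.

## Robot

A 7-joint arm with a two-finger parallel gripper is mounted at the origin on the work surface. World frame = base frame: x ahead of the robot, y to its left, z up, the work surface at z = 0. Lengths are in m, angles in rad, forces in N, time in s.
With the tool pointing down it reaches from about 0.4 to 0.875 m from the base axis. Payload 6.5 kg.
Tool frame: the origin (TCP) lies midway between the tips of the shut fingers; the grasp point (between the pads) lies 19 mm behind it (grasp_offset is the distance from the TCP to the grasp point, in m); x points along the fingers, y is the direction in which the jaws open and shut, and the axes are right-handed (so a half turn about x gives the same grasp; the last joint's range is limited). The gripper opens to 88 mm and grips with 3 to 60 N. Pads are 18 mm wide; open, the fingers measure 123 mm over their backs; the gripper's body (75 mm by 187 mm) begins 45 mm behind the grasp point.
Start: joints at [-1.246, 0.536, -0.004, 1.538, 0.003, 1.067, -0.071], TCP at [0.248, 0.601, 0.239] pointing down, gripper open.
Joint ranges: [-2.7, 2.7], [-0.37, 2.16], [-1.27, 1.26], [0.24, 2.4], [-1.31, 4.45], [0.19, 1.91], [-2.76, 2.76]. Speed limits (rad/s): [2.39, 2.39, 3.14, 3.14, 3.14, 3.14, 3.14].

## Interface

Orientations are given as [roll, pitch, yaw] about the fixed x, y, z axes, in that order (R = Rz(yaw) Ry(pitch) Rx(roll)).
In Python, from cell import * gives the robot as it stands.
- The arm moves only by the tool servo_tool, never from a script. Its argument "steps" is a list that holds one entry, the list of rows, each a list of 7 numbers: the opening, from 0 (shut) to 1 (fully open), then the shift along the tool's x, y, z in mm, then the turn, a rotation vector about the tool's x, y, z in degrees. A call has 1 to 20 rows; each row shifts and turns the commanded pose from where the row before left it, along the tool's axes as they then stand; what a row does not reach is not made up. A row lasts 1/10 s, in which the tool goes at most 50 mm and 8.59 degrees, less where a joint would pass 70% of its speed; a pose out of reach is approached as far as the arm can. A call is refused whole if a number of a shift passes 50 or a number of a turn 8.59, either way. A call with a gripper value outside its range is refused whole. The fingers move at their own pace and stop on an object; "grip_force" is the grip in N (left out, the last holds). Time passes only in rows, so rows that do not move let the fingers close. It gives the time, the measured TCP pose, the force and the opening at its end, in the units of the state.
- read_state(): the state, without advancing time (a new reading comes with each control period).
- camera(name): name is "scene" or "side" or "wrist"; returns the picture (384x512x3 uint8, red, green, blue); there is no depth.
- calibration(name): a dict with "fx", "fy", "cx", "cy" (pixels), "world_to_cam" (4x4, takes a point from world to camera coordinates); the wrist camera has in their place "hand_eye" (4x4, takes a point from camera to tool coordinates, whose origin is the TCP and whose axes are the tool frame's). Camera axes: x right, y down, z forward; pixel columns grow to the right and rows downward; lengths in m; the calibration is good to about 2 mm. A picture is of the moment at which its call begins: read the wrist's pose just before it. calibration takes no time and is no camera call.
- close_job(): hands the job in, once; it reports no verdict.
Trained networks look in the newest picture that a camera, given by its name, has taken for a name from the list of things; names that differ only in an ending like _2 or _b are one class to them, and where a whole thing is asked for, a point or a joint stands for the part that bears it (a point fixed in the world has none). Each returns a list of dicts, best first, with "p" (0 to 1); they miss things now and then, are a little off and sometimes report something else, mostly with a low value. They report only what shows in the picture. A call takes as long as a camera call. They do not tell look-alikes from the thing itself.
- spot_in(camera, target): "extent" ([left, top, right, bottom] in pixels, round what is visible of it).
- outline_of(camera, target): "pixels" (384x512 bool, what is visible of it) and "extent" ([left, top, right, bottom] in pixels, round what is visible of it).
The state is a dict: "t": time; "joint_pos": joint angles; "joint_vel": joint speeds; "joint_torque": joint torques, N m; "position": TCP position; "eef_rot": TCP orientation; "ft_force": force on the tool from outside, world axes, zero at the start; "ft_torque": the same for the moment, N m; "width": opening from 0.0 (shut) to 1.0 (fully open).
Only numpy, scipy, OpenCV 4.12 (cv2) and the standard library are available. Lean on these libraries where they do the work, as an engineer would, in place of code of your own. Each camera call takes 0.05 s, during which the arm holds its last target. There are 200 camera calls.

## Working session

There is one attempt and no reset: what is moved stays moved. The work goes in short steps, Python scripts to look and compute and a tool call to move; the robot and the scene stay as the last step left them, time stands still between calls to the robot, and variables do not carry over. Pictures are saved under pics/ and viewed, about 12 in all and at most 16, crops included, and the job is handed in when it is done.

Besides the shell and the picture viewer there is one more tool, called as name(argument=value, ...), one argument or row to a line, values as JSON. servo_tool: Moves the arm, as the interface text tells. Its arguments: {"type":"object","properties":{"steps":{"type":"array","items":{"type":"array","items":{"type":"array","items":{"type":"number"}}}},"grip_force":{"type":"number"}},"required":["steps"]}

```bash
ls; mkdir -p pics; python3 - <<'E'
from cell import *
import cv2
s=read_state();print(s['t'],s['position'],s['eef_rot'],s['width'])
for n in ['scene','side']:
    im=camera(n);cv2.imwrite(f'pics/{n}0.png',cv2.resize(im[:,:,::-1],(800,600),interpolation=cv2.INTER_CUBIC))
    c=calibration(n);print({k:(c[k].round(4).tolist() if hasattr(c[k],'round') and hasattr(c[k],'tolist') else c[k]) for k in c})
print(calibration('wrist'))
E
```

```text
pics
0.0 [0.24736182 0.6004245  0.23784053] [-1.50613176  1.56905293 -1.89682897] 1.0046140038295626
{'fx': 438.82709583588456, 'fy': 438.82709583588456, 'cx': 251.21346521167524, 'cy': 191.29842473305038, 'world_to_cam': [[-0.0663, 0.9977, -0.0172, 0.0404], [0.5887, 0.0252, -0.808, -0.2243], [-0.8056, -0.0637, -0.589, 2.0164], [0.0, 0.0, 0.0, 1.0]]}
{'fx': 427.0793996493256, 'fy': 427.0793996493256, 'cx': 250.73417980391972, 'cy': 191.71547430210381, 'world_to_cam': [[0.8523, -0.5226, 0.0196, -0.4347], [-0.3692, -0.6278, -0.6852, 0.2432], [0.3704, 0.5768, -0.7281, 1.3536], [0.0, 0.0, 0.0, 1.0]]}
{'fx': 310.30293490151234, 'fy': 310.30293490151234, 'cx': 256.9375046792747, 'cy': 196.62481283939442, 'hand_eye': array([[ 3.05110133e-04, -2.81876797e-01,  9.59450560e-01,
        -1.45776726e-01],
       [ 9.99999953e-01,  7.79249877e-05, -2.95111477e-04,
        -4.53972267e-05],
       [ 8.41990501e-06,  9.59450606e-01,  2.81876808e-01,
        -7.32065929e-02],
       [ 0.00000000e+00,  0.00000000e+00,  0.00000000e+00,
         1.00000000e+00]])}
```

View pics/scene0.png

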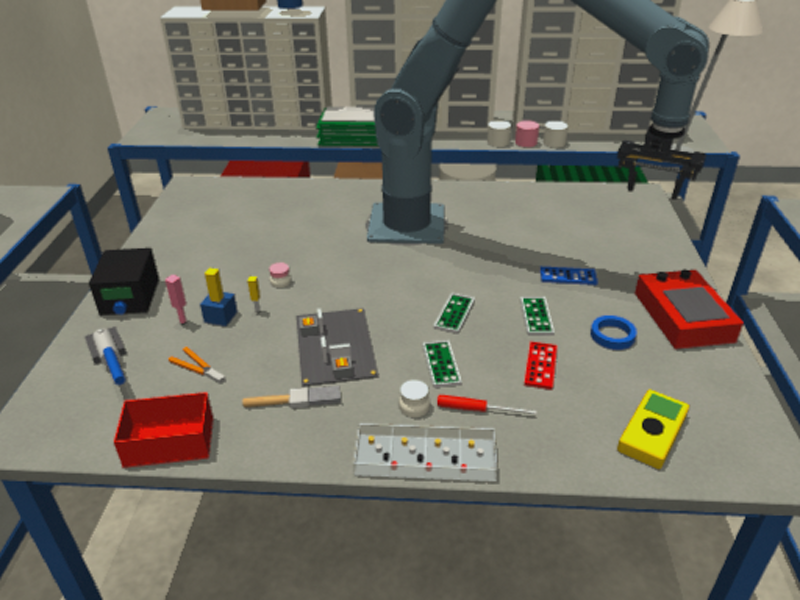

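View pics/side0.png

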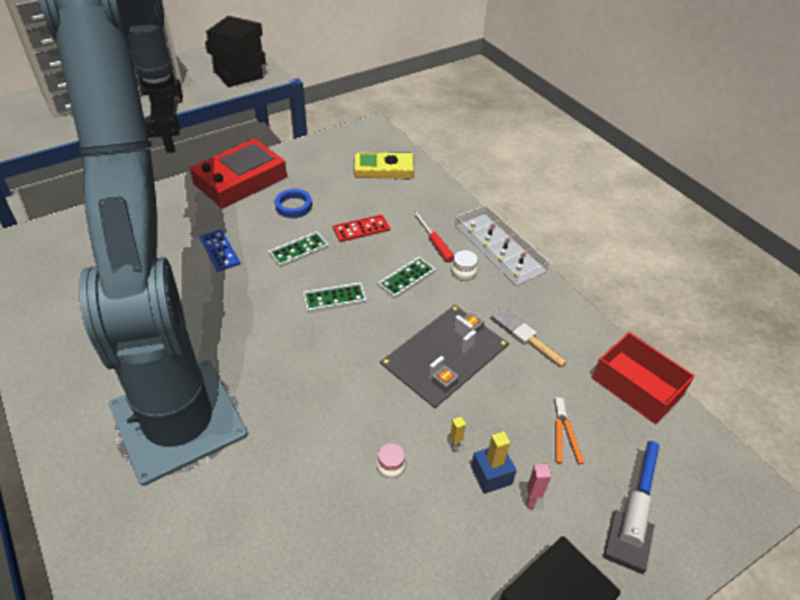

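Scene view at 800x600. The green boards are at (455,312), (537,315) and (441,362). The look-alikes are red at (540,365) and blue at (568,275). The stick in the blue stand is at (213,285); the smaller yellow one at (253,290) and the pink one at (176,295) are not to be touched. The tray is at (337,345), the side fence at (322,325) and the end fence at (341,349).

```bash
cat > h.py <<'E'
from cell import *
import cv2, numpy as np
from scipy.spatial.transform import Rotation as R
def pose(s=None):
    s=s or read_state(); T=np.eye(4); T[:3,:3]=R.from_euler('xyz',s['eef_rot']).as_matrix(); T[:3,3]=s['position']; return T
def cam(n,T=None):
    c=calibration(n); K=np.array([[c['fx'],0,c['cx']],[0,c['fy'],c['cy']],[0,0,1]])
    W=c['world_to_cam'] if n!='wrist' else np.linalg.inv(T@c['hand_eye'])
    return K,np.array(W)
def unproj(px,z,K,W):
    px=np.atleast_2d(px).astype(float); d=(np.linalg.inv(K)@np.c_[px,np.ones(len(px))].T).T@W[:3,:3]; o=-W[:3,:3].T@W[:3,3]
    return (o+d*((z-o[2])/d[:,2])[:,None])[:,:2]
def proj(P,K,W):
    q=(K@(W[:3,:3]@np.atleast_2d(P).T+W[:3,3:])).T; return q[:,:2]/q[:,2:]
def rect(px,z,K,W):
    "min-area rectangle of pixels on plane z: centre mm, sides mm, angle deg of long side"
    p=(unproj(px,z,K,W)*1000).astype(np.float32); (c,(w,h),a)=cv2.minAreaRect(p)
    return np.round(c,1),np.round((max(w,h),min(w,h)),1),round((a if w>=h else a+90)%180,1)
def go(x,y,z,yaw=None,T=None):
    "tool-axis shift in mm (and turn deg) to reach TCP x,y,z mm, tool down, jaw axis (tool y) at yaw deg in world (mod 180)"
    T=pose() if T is None else T; Rm=T[:3,:3]
    if yaw is not None:
        best=None
        for k in (0,180):
            a=np.radians(yaw+k); ty=np.array([np.cos(a),np.sin(a),0]); tx=np.array([0,0,-1.]); G=np.c_[tx,ty,np.cross(tx,ty)]
            r=R.from_matrix(Rm.T@G).as_rotvec(degrees=True)
            if best is None or np.linalg.norm(r)<np.linalg.norm(best): best=r
        print('turn',best.round(1))
    print('shift (before turn) ',(Rm.T@(np.array([x,y,z])-T[:3,3]*1000)).round(1))
E
python3 - <<'E'
from h import *
T=pose();print(T.round(3))
for n in ['scene','side']:
    camera(n);K,W=cam(n)
    for t in ['board1_mid','stand','tray','flux_jar','paste_jar','tape_reel','screwdriver','brush','pliers','clip_end','pusher_grip']:
        for o in outline_of(n,t):
            if o['p']<.3: continue
            ys,xs=np.where(o['pixels']); z={'board1_mid':.01,'tray':.006,'clip_end':.034,'pusher_grip':.135,'stand':.055}.get(t,.02)
            print(n,t,round(o['p'],2),np.round(o['extent']),*rect(np.c_[xs,ys],z,K,W))
E
```

```text
[[-0.     0.381  0.925  0.247]
 [-0.001  0.925 -0.381  0.6  ]
 [-1.    -0.002  0.     0.238]
 [ 0.     0.     0.     1.   ]]
scene board1_mid 0.84 [333. 221. 357. 252.] [622.3 324.2] [152.8  64.3] 168.8
scene board1_mid 0.71 [346. 171. 381. 183.] [271.3 429.1] [139.8  71.7] 92.3
scene stand 0.93 [126. 185. 151. 208.] [ 516.  -410.2] [129.7  81.9] 20.7
scene tray 0.95 [190. 195. 240. 249.] [ 567.9 -135.1] [258.9 164.2] 13.0
scene flux_jar 0.96 [254. 245. 275. 269.] [746.8  53.5] [104.   63.6] 2.8
scene paste_jar 0.45 [171. 171. 186. 182.] [ 315.2 -311.3] [103.3  48. ] 12.0
scene tape_reel 0.96 [380. 202. 411. 224.] [513.5 498.1] [124.1  96.5] 157.3
scene screwdriver 0.84 [278. 257. 338. 265.] [762.6 192.6] [185.3  38.1] 84.8
scene brush 0.61 [158. 248. 218. 262.] [ 758.8 -195.5] [191.6  56.7] 96.1
scene brush 0.48 [280. 256. 316. 265.] [760.3 162. ] [123.5  36.4] 82.6
scene pliers 0.69 [110. 226. 143. 250.] [ 669.1 -413.2] [158.4  57.6] 61.0
scene clip_end 0.5 [212. 231. 222. 236.] [ 661.3 -105.9] [26.1 23.5] 6.9
scene pusher_grip 0.82 [107. 175. 117. 208.] [ 584. -471.] [195.4  33.5]
[... 658 characters left out ...]
91.4] [122.9  95.8] 69.2
side screwdriver 0.64 [276. 146. 293. 168.] [745.8 151.8] [121.   26.9] 82.7
side screwdriver 0.37 [243. 284. 260. 308.] [ 316.5 -307.6] [73.9 51.1] 57.8
side brush 0.82 [316. 197. 361. 236.] [ 739.9 -203.5] [202.7  50.5] 95.9
side brush 0.33 [279. 239. 290. 243.] [ 520.7 -195.2] [26.8 24.2] 96.0
side pliers 0.52 [354. 255. 373. 297.] [ 656.4 -431.9] [152.7  54.1] 50.4
side clip_end 0.71 [174. 148. 210. 170.] [422.9 305.6] [140.2  68.2] 2.8
side pusher_grip 0.66 [310. 277. 325. 299.] [ 452.3 -442.5] [71.3 30.3] 39.8
side pusher_grip 0.65 [289. 267. 299. 288.] [ 408.4 -379.1] [69.4 23.7] 46.2
side pusher_grip 0.62 [338. 298. 354. 327.] [ 467.2 -530.4] [81.8 29.1] 34.5
```

```bash
python3 - <<'E'
from h import *
for n in ['scene','side']:
    im=camera(n);K,W=cam(n);h=cv2.cvtColor(im,cv2.COLOR_RGB2HSV)
    m=cv2.inRange(h,(50,100,30),(80,255,200)); m=cv2.morphologyEx(m,cv2.MORPH_CLOSE,np.ones((5,5)))
    k,l,st,ce=cv2.connectedComponentsWithStats(m)
    for i in range(1,k):
        if st[i,4]>60:
            ys,xs=np.where(l==i); print(n,st[i],*rect(np.c_[xs,ys],.01,K,W))
    for nm,lo,hi,z in [('yellow',(22,150,60),(34,255,255),.1),('blue',(105,120,30),(125,255,160),.055)]:
        k,l,st,ce=cv2.connectedComponentsWithStats(cv2.inRange(h,lo,hi))
        for i in range(1,k):
            if st[i,4]>40: print(n,nm,st[i],unproj(ce[i],z,K,W).round(3))
E
```

```text
scene [203  72  39  21 575] [-692.  -262.7] [325.1 219.9] 7.0
scene [343 106  71  11 652] [-331.1  579.4] [348.4 113.9] 89.7
scene [ 64 183  21   9 150] [ 398.5 -716.3] [87.  54.9] 99.7
scene [281 189  20  21 242] [437.5 137. ] [123.6  46.4] 163.8
scene [335 191  17  21 267] [440.1 331.8] [123.   47.4] 2.2
scene [273 219  20  26 338] [622.4 106.8] [125.5  47.5] 11.1
scene [413 252  23  16 196] [736.3 553.8] [55.9 46.9] 58.9
scene yellow [131 171  11  22 171] [[ 0.477 -0.426]]
scene yellow [159 177   7  16  83] [[ 0.488 -0.33 ]]
scene yellow [ 395  249   46   51 1053] [[0.899 0.475]]
scene blue [178   0  15   5  69] [[-2.448 -0.811]]
scene blue [  69   92  175   56 1846] [[-0.288 -0.641]]
scene blue [276  96 121  10 974] [[-0.351  0.369]]
scene blue [443  97  30  72 707] [[-0.08   0.896]]
scene blue [408 102  29   5  44] [[-0.318  0.79 ]]
scene blue [   0  118   65   63 1059] [[ 0.182 -0.962]]
scene blue [ 466  125   46  146 1550] [[0.378 0.869]]
scene blue [346 171  36  11 242] [[0.336 0.419]]
scene blue [129 187  22  21 314] [[ 0.515 -0.411]]
scene blue [ 72 192  10   9  69] [[ 0.51
[... 397 characters left out ...]
 29  20 226] [617.7 107.4] [125.2  42.6] 11.2
side [196 183  36  14 273] [432.4 136.1] [129.  42.] 163.3
side yellow [227  98  37  16 366] [[0.744 0.415]]
side yellow [290 267   8  17  65] [[ 0.435 -0.354]]
side yellow [314 277  12  21 128] [[ 0.475 -0.425]]
side blue [113  51  80  31 579] [[0.516 0.98 ]]
side blue [  0  91  52  35 560] [[-0.056  0.971]]
side blue [179 123  17   8  62] [[0.49  0.478]]
side blue [  0 125  10  20  61] [[-0.169  0.781]]
side blue [177 130  22   9  80] [[0.465 0.416]]
side blue [128 147  25  27 213] [[0.24  0.381]]
side blue [409 283   8  33  62] [[ 0.698 -0.584]]
side blue [304 288  26  20 220] [[ 0.462 -0.435]]
side blue [  0 322  15  62 195] [[-0.328 -0.153]]
```

```bash
python3 - <<'E'
from h import *
go(437,332,130,92.3)
E
```

```text
turn [-24.7   0.    0. ]
shift (before turn)  [ 108.7 -176.6  277.6]
```

servo_tool(
  steps=[
    [[1,0,-25.2,39.7,0,0,0],[1,18,-25.2,39.7,0,0,0],[1,18,-25.2,39.7,0,0,0],[1,18,-25.2,39.7,0,0,0],[1,18,-25.2,39.7,0,0,0],[1,18,-25.2,39.7,0,0,0],[1,18,-25.2,39.7,0,0,0],[1,0,0,0,-8.2,0,0],[1,0,0,0,-8.2,0,0],[1,0,0,0,-8.2,0,0],[1,0,0,0,0,0,0],[1,0,0,0,0,0,0]],
  ],
  grip_force=30,
)

```text
t: 2.6
position: [0.4364, 0.3336, 0.1315]
eef_rot: [1.356, 1.571, 1.39]
ft_force: [0.2, -0.8, -0.3]
width: 1.002
```

```bash
cat >> h.py <<'E'
def board(save=None,zt=.010):
    "wrist look: aluminium-framed board rectangles via the green area"
    T=pose(); im=camera('wrist'); K,W=cam('wrist',T); h=cv2.cvtColor(im,cv2.COLOR_RGB2HSV)
    m=cv2.inRange(h,(45,80,20),(85,255,255)); m=cv2.morphologyEx(m,cv2.MORPH_CLOSE,np.ones((15,15)))
    k,l,st,ce=cv2.connectedComponentsWithStats(m)
    for i in range(1,k):
        if st[i,4]>800: ys,xs=np.where(l==i); print('green',st[i],*rect(np.c_[xs,ys],zt,K,W))
    if save: cv2.imwrite(f'pics/{save}.png',im[:,:,::-1])
    return T
E
python3 - <<'E'
from h import *
T=board('w1');print(T.round(3)); print(read_state()['ft_force'])
E
```

```text
green [   0   96   78  155 8320] [431.5 136.4] [132.4  54.7] 162.7
green [ 226  111   61  144 8266] [433.  333.2] [131.1  50.9] 2.3
[[ 0.    -0.035  0.999  0.436]
 [ 0.     0.999  0.035  0.334]
 [-1.     0.     0.     0.132]
 [ 0.     0.     0.     1.   ]]
[-0.10808104 -0.04474537  0.34785635]
```

View pics/w1.png

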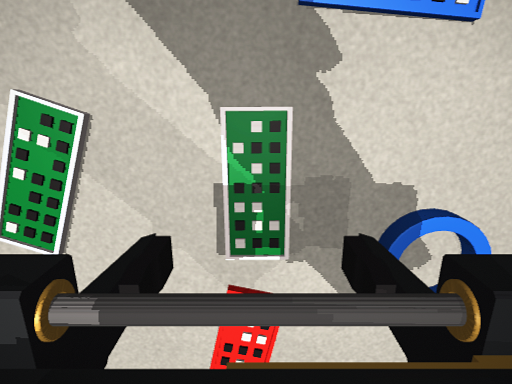

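servo_tool(
  steps=[
    [[1,30,-0.6,-3,0,0,0],[1,40,0,0,0,0,0],[1,35,0,0,0,0,0],[1,15,0,0,0,0,0],[1,7,0,0,0,0,0],[1,0,0,0,0,0,0],[1,0,0,0,0,0,0],[0,0,0,0,0,0,0],[0,0,0,0,0,0,0],[0,0,0,0,0,0,0],[0,0,0,0,0,0,0],[0,0,0,0,0,0,0],[0,0,0,0,0,0,0]],
  ],
)

```text
t: 3.95
position: [0.4335, 0.3331, 0.0049]
eef_rot: [0.58, 1.57, 0.618]
ft_force: [-0.8, -0.4, 5.3]
width: 0.67
```

servo_tool(
  steps=[
    [[0,-15,0,0,0,0,0],[0,-45,0,0,0,0,0],[0,-45,0,0,0,0,0],[0,-30,-25,12,0,0,0],[0,-30,-36,12,0,0,0],[0,-30,-36,12,0,0,0],[0,-30,-36,12,0,0,0],[0,0,-36,12,0,0,0],[0,0,-36,12,0,0,0],[0,0,-36,12,0,0,0],[0,0,0,0,0,0,0],[0,0,0,0,0,0,0],[0,0,0,0,0,0,0]],
  ],
)

```text
t: 5.25
position: [0.5258, 0.0967, 0.2297]
eef_rot: [2.036, 1.57, 2.076]
ft_force: [0.3, -0.0, -1.5]
width: 0.678
```

```bash
python3 - <<'E'
from h import *
T=board('w2');print(T.round(3)); K,W=cam('wrist',T)
a=np.radians(13);o=np.array([558,-130]);Rt=np.array([[np.cos(a),-np.sin(a)],[np.sin(a),np.cos(a)]])
for n,p,z in [('plate',[(-115,-90),(132,-90),(132,75),(-115,75)],6),('wells',[(104,0),(-54,-62)],34),('fence',[(70,-22),(70,22),(-70,-30),(-35,-30),(35,-30),(70,-30)],52)]:
    q=(Rt@np.array(p).T).T+o; print(n,proj(np.c_[q/1000,np.full(len(q),z/1000)],K,W).round(0).tolist())
E
```

```text
green [  200    18   142   276 19059] [530.9 101. ] [338.7 147.4] 177.8
green [ 211  326   93   35 2727] [777.5 106.9] [131.3  58.6] 92.3
[[-0.    -0.04   0.999  0.526]
 [ 0.001  0.999  0.04   0.097]
 [-1.     0.001 -0.     0.23 ]
 [ 0.     0.     0.     1.   ]]
plate [[-39.0, 105.0], [43.0, 291.0], [160.0, 271.0], [99.0, 77.0]]
wells [[88.0, 273.0], [-14.0, 157.0]]
fence [[52.0, 258.0], [88.0, 252.0], [-6.0, 139.0], [8.0, 172.0], [33.0, 232.0], [45.0, 260.0]]
```

View pics/w2.png

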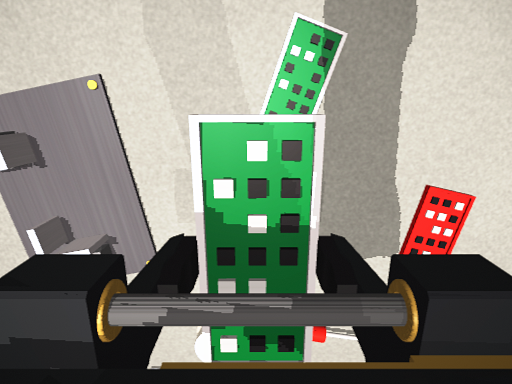

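```bash
python3 - <<'E'
from h import *
T=pose();K,W=cam('wrist',T)
p=unproj([[100,74],[155,262]],.006,K,W)*1000;d=p[1]-p[0];print(p.round(1),np.degrees(np.arctan2(d[1],d[0])),np.hypot(*d))
go(543.6,-121,100,103)
E
```

```text
[[426.2 -81.5]
 [656.5 -32.4]] 12.038655247684304 235.48232891942553
turn [-10.7  -0.   -0. ]
shift (before turn)  [ 129.4 -218.5    8.9]
```

servo_tool(
  steps=[
    [[0,0,-30,1,0,0,0],[0,15,-36,1,0,0,0],[0,25,-38,1,0,0,0],[0,25,-38,2,0,0,0],[0,30,-38,2,0,0,0],[0,30,-38.5,2,0,0,0],[0,0,0,0,-5.4,0,0],[0,0,0,0,-5.3,0,0],[0,0,0,0,0,0,0],[0,0,0,0,0,0,0]],
  ],
)

```text
t: 6.3
position: [0.5442, -0.1214, 0.1046]
eef_rot: [0.99, 1.57, 1.214]
ft_force: [0.3, -0.1, -1.8]
width: 0.677
```

```bash
python3 - <<'E'
from h import *
import cv2
T=pose();im=camera('wrist');cv2.imwrite('pics/w3.png',im[:,:,::-1]);print(T.round(3));go(543.6,-121,12,103)
E
```

```text
[[ 0.    -0.223  0.975  0.544]
 [ 0.001  0.975  0.223 -0.121]
 [-1.     0.001  0.     0.105]
 [ 0.     0.     0.     1.   ]]
turn [-0.1  0.  -0. ]
shift (before turn)  [92.7  0.7 -0.5]
```

View pics/w3.png

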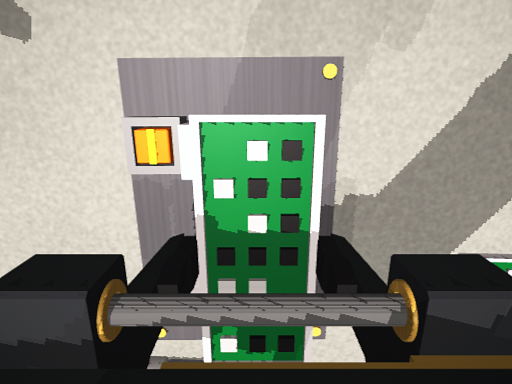

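The board is held straight over the tray. The side clip shows at (153,146), and the plate's far corners are at (118,59) and (343,57).

```bash
python3 - <<'E'
from h import *
T=pose();K,W=cam('wrist',T)
p=unproj([[118,59],[343,57],[331,71]],.006,K,W)*1000;c=unproj([[153,146]],.034,K,W)*1000
d=p[1]-p[0];a=np.arctan2(-d[0],d[1]);print(p.round(1),c.round(1),np.hypot(*d),np.degrees(a))
Rt=np.array([[np.cos(a),-np.sin(a)],[np.sin(a),np.cos(a)]])
print(p[:2].mean(0)-Rt@[-115,-7.5], c-Rt@[-54,-62])
E
```

```text
[[ 463.8 -243.2]
 [ 426.1  -84.3]
 [ 437.1  -90.1]] [[ 515.2 -201.9]] 163.33817834939683 13.34481362413366
[ 555.07631621 -129.93289783] [[ 553.43902285 -129.13979832]]
```

servo_tool(
  steps=[
    [[0,30,0,0,0,0,0],[0,30,0,0,0,0,0],[0,20,0,0,0,0,0],[0,9,0,0,0,0,0],[0,3,0,0,0,0,0],[0,0,0,0,0,0,0],[0,0,0,0,0,0,0]],
  ],
)

```text
t: 7.05
position: [0.5448, -0.1227, 0.0135]
eef_rot: [-0.408, 1.569, -0.183]
ft_force: [-0.2, 1.0, -1.2]
width: 0.673
```

servo_tool(
  steps=[
    [[0,1.5,0,2,0,0,0],[0,0,0,2,0,0,0],[0,0,0,2,0,0,0],[0,0,0,2,0,0,0],[0,0,0,2,0,0,0],[0,0,0,0,0,0,0]],
  ],
)

```text
t: 7.65
position: [0.5517, -0.1209, 0.0109]
eef_rot: [2.985, 1.567, -3.073]
ft_force: [-6.1, -0.6, 5.7]
width: 0.673
```

servo_tool(
  steps=[
    [[0,-0.5,0,2,0,0,0],[0,0,-2,1,0,0,0],[0,0,-2,0,0,0,0],[0,0,-2,0,0,0,0],[0,0,-2,0,0,0,0],[0,0,-2,0,0,0,0],[0,0,0,0,0,0,0]],
  ],
)

```text
t: 8.35
position: [0.5522, -0.1225, 0.0106]
eef_rot: [2.401, 1.554, 2.632]
ft_force: [-18.1, 14.9, 16.8]
width: 0.674
```

servo_tool(
  steps=[
    [[0,-2,0,-5,0,0,0],[0,-1,0,0,0,0,0],[0,0,0,0,0,0,0],[0,0,0,0,0,0,0]],
  ],
)

```text
t: 8.75
position: [0.5538, -0.1305, 0.0143]
eef_rot: [2.56, 1.57, 2.785]
ft_force: [-2.2, 1.7, -1.3]
width: 0.674
```

servo_tool(
  steps=[
    [[0,0,-2,0,0,0,0],[0,0,-1.5,0,0,0,0],[0,0,0,2,0,0,0],[0,2,0,0,0,0,0],[0,0,0,0,0,0,0]],
  ],
)

```text
t: 9.25
position: [0.5541, -0.1309, 0.0121]
eef_rot: [2.444, 1.564, 2.672]
ft_force: [-8.5, 7.6, 8.5]
width: 0.672
```

servo_tool(
  steps=[
    [[0.85,0,0,0,0,0,0],[1,0,0,0,0,0,0],[1,0,0,0,0,0,0],[1,0,0,0,0,0,0],[1,-20,0,0,0,0,0],[1,-40,0,0,0,0,0],[1,-40,0,0,0,0,0],[1,0,0,0,0,0,0],[1,0,0,0,0,0,0]],
  ],
)

```text
t: 10.15
position: [0.5575, -0.134, 0.1134]
eef_rot: [-0.471, 1.568, -0.246]
ft_force: [0.6, 0.2, -0.2]
width: 0.997
```

```bash
python3 - <<'E'
from h import *
board('w4',.016);go(436,136.5,110,72.8)
E
```

```text
green [ 229  111   67  156 9770] [ 553.1 -130.8] [130.9  50.9] 13.3
turn [30.1 -0.   0. ]
shift (before turn)  [  2.1 290.3 -57.1]
```

View pics/w4.png

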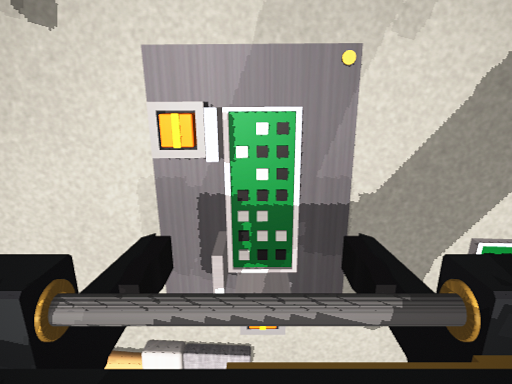

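servo_tool(
  steps=[
    [[1,0,30,-10,0,0,0],[1,0,43,-10,0,0,0],[1,0,43,-10,0,0,0],[1,0,43,-10,0,0,0],[1,0,43,-10,0,0,0],[1,0,43,-5,0,0,0],[1,0,43,-5,0,0,0],[1,0,0,0,7.5,0,0],[1,0,0,0,7.5,0,0],[1,0,0,0,7.5,0,0],[1,0,0,0,7.5,0,0],[1,0,0,0,0,0,0],[1,0,0,0,0,0,0]],
  ],
)

```text
t: 11.5
position: [0.4332, 0.1335, 0.1116]
eef_rot: [-2.269, 1.569, -2.564]
ft_force: [-0.9, 0.1, 0.4]
width: 1.002
```

```bash
python3 - <<'E'
from h import *
T=board('w5');print(T.round(3));go(432.5,136.4,5,73)
E
```

```text
green [ 230  112   66  154 9466] [431.5 138.1] [131.4  50.9] 162.8
green [ 233  326   75   37 2004] [578.  103.2] [72.8 41.6] 72.0
[[-0.002  0.29   0.957  0.433]
 [-0.001  0.957 -0.29   0.133]
 [-1.    -0.001 -0.001  0.112]
 [ 0.     0.     0.     1.   ]]
turn [ 0.1 -0.1  0.1]
shift (before turn)  [106.8   2.6  -1.6]
```

servo_tool(
  steps=[
    [[1,30,4,-3,0,0,0],[1,40,0,0,0,0,0],[1,25,0,0,0,0,0],[1,11,0,0,0,0,0],[1,0,0,0,0,0,0],[1,0,0,0,0,0,0],[0,0,0,0,0,0,0],[0,0,0,0,0,0,0],[0,0,0,0,0,0,0],[0,0,0,0,0,0,0],[0,0,0,0,0,0,0],[0,0,0,0,0,0,0],[0,-30,0,0,0,0,0],[0,-35,0,0,0,0,0],[0,-35,0,0,0,0,0],[0,0,0,0,0,0,0]],
  ],
)

```text
t: 13.15
position: [0.4345, 0.1393, 0.1098]
eef_rot: [0.711, 1.564, 0.412]
ft_force: [1.4, -0.3, -1.8]
width: 0.673
```

```bash
python3 - <<'E'
from h import *
T=pose();a=np.radians(13);d=np.array([[np.cos(a),-np.sin(a)],[np.sin(a),np.cos(a)]])@[-9,10];go(554+d[0],-130.7+d[1],105,103);board(zt=.116)
E
```

```text
turn [-30.1   0.4  -0.2]
shift (before turn)  [   4.8 -218.8  180.8]
green [  201   122   113   172 14142] [412.2 146.2] [86.  49.7] 162.8
green [ 211  326   93   32 2446] [482.5 124.3] [49.8 20.5] 72.7
```

servo_tool(
  steps=[
    [[0,0,-25,20,0,0,0],[0,0,-32.3,26.8,0,0,0],[0,0,-32.3,26.8,0,0,0],[0,0,-32.3,26.8,0,0,0],[0,0,-32.3,26.8,0,0,0],[0,0,-32.3,26.8,0,0,0],[0,0,-32.3,26.8,0,0,0],[0,0,0,0,-7.5,0,0],[0,0,0,0,-7.5,0.2,0],[0,0,0,0,-7.5,0.2,0],[0,0,0,0,-7.6,0,0],[0,0,0,0,0,0,0],[0,0,0,0,0,0,0]],
  ],
)

```text
t: 14.5
position: [0.5398, -0.1236, 0.1051]
eef_rot: [2.806, 1.562, 3.03]
ft_force: [-0.2, -0.2, -2.1]
width: 0.675
```

```bash
python3 - <<'E'
from h import *
T=pose();a=np.radians(13);d=np.array([[np.cos(a),-np.sin(a)],[np.sin(a),np.cos(a)]])@[-8,8];go(554+d[0],-130.7+d[1],24,103)
E
```

```text
turn [-0.2 -0.5 -0.2]
shift (before turn)  [81.1 -2.3  5. ]
```

servo_tool(
  steps=[
    [[0,25,-1.3,3,0,-0.4,0],[0,25,-1,2,0,0,0],[0,20,0,0,0,0,0],[0,9,0,0,0,0,0],[0,2,0,0,0,0,0],[0,0,0,0,0,0,0],[0,0,0,2,0,0,0],[0,0,0,2,0,0,0],[0,0,0,2,0,0,0],[0,0,0,2,0,0,0],[0,0,0,0,0,0,0]],
  ],
)

```text
t: 15.6
position: [0.5522, -0.1235, 0.0252]
eef_rot: [2.476, 1.567, 2.702]
ft_force: [-4.2, -1.6, -0.9]
width: 0.669
```

servo_tool(
  steps=[
    [[0,0,-2,-2,0,0,0],[0,0,-2,0,0,0,0],[0,0,-2,0,0,0,0],[0,0,-2,0,0,0,0],[0,0,-2,0,0,0,0],[0,0,0,2,0,0,0],[0,0,0,0,0,0,0]],
  ],
)

```text
t: 16.3
position: [0.554, -0.1309, 0.0248]
eef_rot: [2.194, 1.565, 2.423]
ft_force: [-4.8, 5.0, -0.1]
width: 0.667
```

servo_tool(
  steps=[
    [[0,2,-1,1,0,0,0],[0,1.5,0,0,0,0,0],[0,0,0,0,0,0,0],[0.85,0,0,0,0,0,0],[1,0,0,0,0,0,0],[1,0,0,0,0,0,0],[1,0,0,0,0,0,0],[1,-20,0,0,0,0,0],[1,-35,0,0,0,0,0],[1,-35,0,0,0,0,0],[1,0,0,0,0,0,0],[1,0,0,0,0,0,0]],
  ],
)

```text
t: 17.5
position: [0.5578, -0.134, 0.1126]
eef_rot: [0.394, 1.568, 0.621]
ft_force: [-0.3, -0.3, -0.3]
width: 0.999
```

```bash
python3 - <<'E'
from h import *
board('w6',.026);go(617,106,110,101.1)
E
```

```text
green [  227   111    71   162 10606] [ 553.1 -130.8] [130.7  50.9] 13.2
turn [ 1.9 -0.  -0.1]
shift (before turn)  [  2.  220.1 112.5]
```

servo_tool(
  steps=[
    [[1,0,32,15,0,0,0],[1,0,38,19,0,0,0],[1,0,38,19,0,0,0],[1,0,38,19,0,0,0],[1,0,38,19,0,0,0],[1,0,36,20,1.9,0,0],[1,0,0,0,0,0,0],[1,0,0,0,0,0,0]],
  ],
)

```text
t: 18.35
position: [0.6147, 0.1064, 0.1107]
eef_rot: [2.547, 1.568, 2.744]
ft_force: [0.4, -0.4, -0.2]
width: 0.999
```

```bash
python3 - <<'E'
from h import *
T=board('w7');print(T.round(3));go(617,106.5,5,101.3)
E
```

```text
green [ 225  119   66  153 9403] [616.8 107.6] [131.4  50.9] 11.4
[[-0.003 -0.195  0.981  0.615]
 [ 0.001  0.981  0.195  0.106]
 [-1.     0.002 -0.002  0.111]
 [ 0.     0.     0.     1.   ]]
turn [-0.2 -0.1 -0. ]
shift (before turn)  [105.9   1.5   2.8]
```

servo_tool(
  steps=[
    [[1,30,0.7,2.5,0,0,0],[1,40,0,0,0,0,0],[1,25,0,0,0,0,0],[1,10.5,0,0,0,0,0],[1,0,0,0,0,0,0],[1,0,0,0,0,0,0],[0,0,0,0,0,0,0],[0,0,0,0,0,0,0],[0,0,0,0,0,0,0],[0,0,0,0,0,0,0],[0,0,0,0,0,0,0],[0,0,0,0,0,0,0],[0,-30,0,0,0,0,0],[0,-35,0,0,0,0,0],[0,-40,0,0,0,0,0],[0,0,0,0,0,0,0]],
  ],
)

```text
t: 20.0
position: [0.6216, 0.1074, 0.117]
eef_rot: [0.207, 1.561, 0.4]
ft_force: [0.6, 0.6, -0.5]
width: 0.665
```

```bash
python3 - <<'E'
from h import *
T=pose();a=np.radians(13);d=np.array([[np.cos(a),-np.sin(a)],[np.sin(a),np.cos(a)]])@[-8,8];go(554+d[0],-130.7+d[1],110,103)
E
```

```text
turn [-1.9  0.5 -0.1]
shift (before turn)  [   5.5 -212.9 -120.5]
```

servo_tool(
  steps=[
    [[0,0,-28,-16,0,0,0],[0,0,-37,-20.5,0,0,0],[0,0,-37,-21,0,0,0],[0,0,-37,-21,0,0,0],[0,0,-37,-21,0,0,0],[0,0,-37,-21,-1.9,0.3,0],[0,0,0,0,0,0,0],[0,0,0,0,0,0,0]],
  ],
)

```text
t: 20.8
position: [0.54, -0.1264, 0.1107]
eef_rot: [2.789, 1.564, 3.014]
ft_force: [-0.7, 1.0, -0.6]
width: 0.667
```

```bash
python3 - <<'E'
from h import *
T=pose();a=np.radians(13);d=np.array([[np.cos(a),-np.sin(a)],[np.sin(a),np.cos(a)]])@[-8,8];go(554+d[0],-130.7+d[1],34,103)
E
```

```text
turn [-0.2 -0.4 -0.1]
shift (before turn)  [76.6  0.5  5.2]
```

servo_tool(
  steps=[
    [[0,25,0.5,3,0,-0.3,0],[0,25,0,2,0,0,0],[0,18,0,0,0,0,0],[0,7,0,0,0,0,0],[0,1.5,0,0,0,0,0],[0,0,0,0,0,0,0],[0,0,0,2,0,0,0],[0,0,0,2,0,0,0],[0,0,0,2,0,0,0],[0,0,0,2,0,0,0],[0,0,0,0,0,0,0]],
  ],
)

```text
t: 21.9
position: [0.5528, -0.1221, 0.0349]
eef_rot: [1.969, 1.569, 2.195]
ft_force: [-2.0, -0.1, -1.1]
width: 0.67
```

servo_tool(
  steps=[
    [[0,0,-2,0,0,0,0],[0,0,-2,-1,0,0,0],[0,0,-2,0,0,0,0],[0,0,-2,0,0,0,0],[0,0,-2,0,0,0,0],[0,0,-1,2,0,0,0],[0,0,0,0,0,0,0]],
  ],
)

```text
t: 22.6
position: [0.5549, -0.1307, 0.0346]
eef_rot: [2.164, 1.565, 2.392]
ft_force: [-5.6, 4.4, 4.0]
width: 0.668
```

servo_tool(
  steps=[
    [[0,1,-1,1,0,0,0],[0,1,0,0.5,0,0,0],[0,0,0,0,0,0,0],[0.85,0,0,0,0,0,0],[1,0,0,0,0,0,0],[1,0,0,0,0,0,0],[1,0,0,0,0,0,0],[1,-20,0,0,0,0,0],[1,-35,0,0,0,0,0],[1,-35,0,0,0,0,0],[1,0,0,0,0,0,0],[1,0,0,0,0,0,0]],
  ],
)

```text
t: 23.8
position: [0.5591, -0.1335, 0.1236]
eef_rot: [0.469, 1.569, 0.695]
ft_force: [0.1, 0.1, 0.1]
width: 1.001
```

```bash
python3 - <<'E'
from h import *
board('w8',.036)
im=camera('scene');cv2.imwrite('pics/s8.png',cv2.resize(im[150:300,80:440,::-1],None,fx=2.2,fy=2.2,interpolation=cv2.INTER_CUBIC))
E
```

```text
green [  227   109    70   162 10582] [ 553.1 -130.8] [130.8  50.9] 13.3
```

View pics/w8.png

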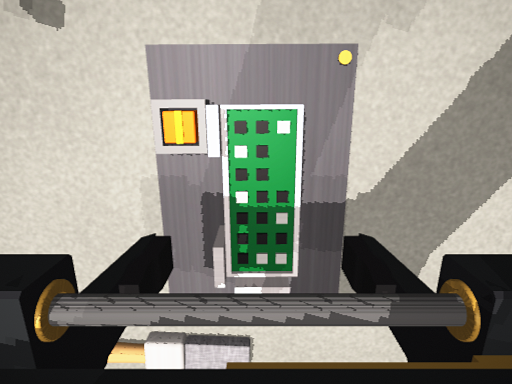

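View pics/s8.png

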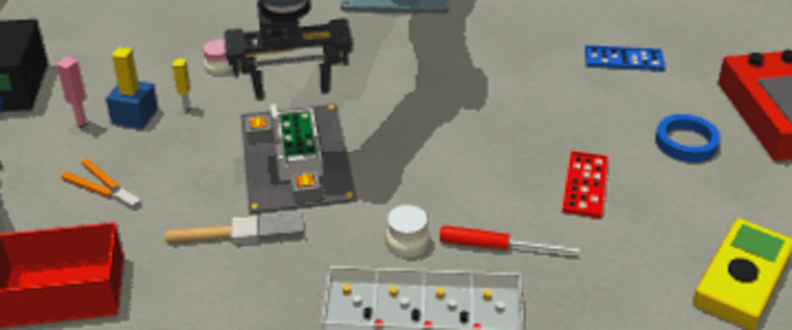

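Three boards are stacked at the same measured pose (553.1,-130.8, 13.3°), against both fences. No other green board is on the bench. Next is the stick in the blue stand.

servo_tool(
  steps=[
    [[1,-25,-25,-15,0,0,0],[1,-25,-35,-18,0,0,0],[1,-25,-35,-18,0,0,0],[0.6,-17,-35,-19,0,0,0],[0.6,0,-35,-19,0,0,0],[0.6,0,-35,-19,0,0,0],[0.6,0,-35,-19,0,0,0],[0.6,0,-30,-19,0,0,0],[0.6,0,0,0,0,0,0],[0.6,0,0,0,0,0,0]],
  ],
  grip_force=50,
)

```text
t: 24.9
position: [0.4748, -0.4246, 0.2127]
eef_rot: [1.911, 1.567, 2.136]
ft_force: [0.3, 0.6, 0.6]
width: 0.601
```

```bash
python3 - <<'E'
from h import *
T=pose();im=camera('wrist');K,W=cam('wrist',T);cv2.imwrite('pics/w9.png',im[:,:,::-1]);print(T.round(3))
h=cv2.cvtColor(im,cv2.COLOR_RGB2HSV)
k,l,st,ce=cv2.connectedComponentsWithStats(cv2.inRange(h,(22,140,60),(34,255,255)))
for i in range(1,k):
    if st[i,4]>100: ys,xs=np.where(l==i);print(st[i],*rect(np.c_[xs,ys],.135,K,W))
print(proj([.476,-.4255,.135],K,W))
E
```

```text
[[-0.002 -0.223  0.975  0.475]
 [ 0.004  0.975  0.223 -0.425]
 [-1.     0.004 -0.001  0.213]
 [ 0.     0.     0.     1.   ]]
[328 156  42  36 909] [ 435.7 -364.4] [31.6 18.5] 77.1
[ 234  163   41   56 1607] [ 463.7 -428. ] [37.  28.1] 169.3
[[254.73617222 207.48308214]]
```

View pics/w9.png

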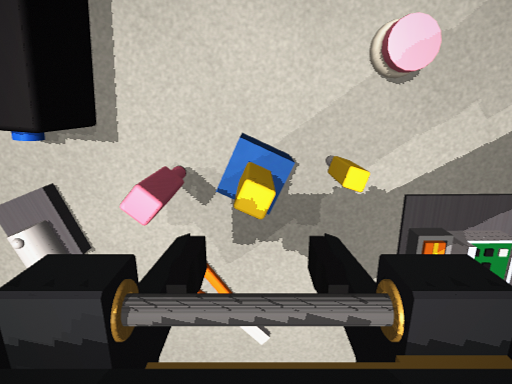

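The target stick's handle top is at about (257,203), in the blue stand at (256,172). The small yellow one is at (350,172) and the pink one at (152,195).

```bash
python3 - <<'E'
from h import *
T=pose();im=camera('wrist');K,W=cam('wrist',T)
h=cv2.cvtColor(im,cv2.COLOR_RGB2HSV)
m=cv2.inRange(h,(22,140,60),(34,255,255));l=cv2.connectedComponents(m)[1];i=l[200,257]
v=h[...,2][l==i];print(np.percentile(v,[5,25,50,75,95]))
t=(cv2.threshold(v.reshape(-1,1),0,255,cv2.THRESH_OTSU)[0]);print(t)
mm=((l==i)&(h[...,2]>t)).astype(np.uint8);mm=cv2.morphologyEx(mm,cv2.MORPH_OPEN,np.ones((3,3)));ys,xs=np.where(mm);print('top',len(xs),rect(np.c_[xs,ys],.135,K,W))
b=cv2.inRange(h,(105,120,40),(125,255,255));b[:130]=0;b[:,:200]=0;b[:,310:]=0
b[(l==i)]=255
vb=h[...,2][(cv2.inRange(h,(105,120,40),(125,255,255))>0)&(b>0)];print(np.percentile(vb,[5,25,50,75,95]))
ys,xs=np.where(b);hull=cv2.convexHull(np.c_[xs,ys].astype(np.int32));print(cv2.approxPolyDP(hull,4,True)[:,0].tolist())
big=cv2.resize(im[120:235,200:310,::-1],None,fx=5,fy=5,interpolation=cv2.INTER_NEAREST);cv2.imwrite('pics/w9c.png',big)
E
```

```text
[124. 135. 223. 250. 252.]
185.0
top 1025 (array([ 469.6, -427.6]), array([25.1, 24.8]), 78.0)
[ 53. 181. 186. 200. 205.]
[[293, 161], [260, 217], [233, 206], [215, 190], [241, 132]]
```

View pics/w9c.png

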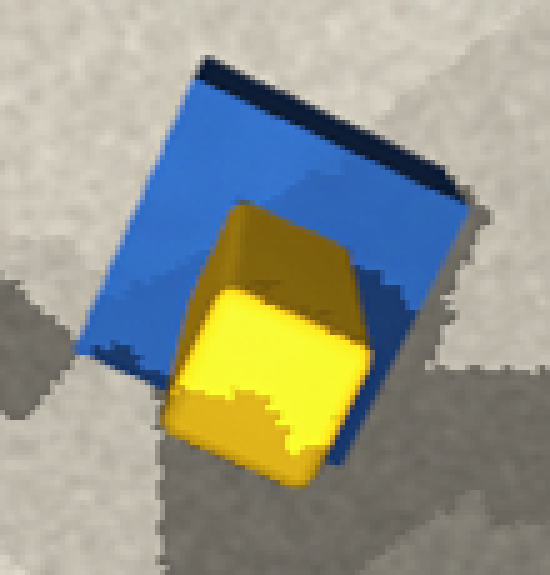

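```bash
python3 - <<'E'
from h import *
T=pose();K,W=cam('wrist',T)
for q,z in [([(225,288),(372,350),(303,487),(165,428)],.135),([(200,80),(470,205),(75,352)],.055)]:
    p=unproj(np.array(q)/5+[200,120],z,K,W)*1000
    e=np.diff(np.r_[p,p[:1]],axis=0);print(p.round(1),np.hypot(*e.T).round(1),np.degrees(np.arctan2(e[:,1],e[:,0])).round(1), p.mean(0), (p[1]+p[2])/2 if len(p)==3 else '')
go(468.9,-427.5,76,101);print(read_state()['joint_pos'])
E
```

```text
[[ 456.8 -435.8]
 [ 461.1 -412.3]
 [ 484.7 -417.3]
 [ 480.1 -439.9]] [23.9 24.1 23.  23.7] [  79.6  -12.1 -101.4  169.9] [ 470.69779946 -426.32270363] 
[[ 436.2 -448. ]
 [ 447.9 -390.9]
 [ 495.1 -461.2]] [58.3 84.7 60.4] [ 78.4 -56.1 167.4] [ 459.73752454 -433.33473511] [ 471.51205744 -426.00820008]
turn [ 2.1 -0.  -0.2]
shift (before turn)  [137.3  -3.5  -8.4]
[ 0.62675696  0.54134665  0.04226442  1.59771786 -0.02865371  1.00629937
  2.47799375]
```

servo_tool(
  steps=[
    [[0.6,0,-0.7,-4,0,0,0],[0.6,0,0,0,8,0.1,-0.2],[0.6,0,0,0,8,0,0],[0.6,0,0,0,8,0,0],[0.6,0,0,0,0,0,0],[0.6,20,0,0,0,0,0],[0.6,25,0,0,0,0,0],[0.6,15,0,0,0,0,0],[0.6,0,0,0,0,0,0],[0.6,0,0,0,0,0,0]],
  ],
)

```text
t: 26.0
position: [0.4723, -0.4261, 0.1548]
eef_rot: [-1.923, 1.569, -2.113]
ft_force: [0.2, -0.4, 0.9]
width: 0.599
```

```bash
python3 - <<'E'
from h import *
T=pose();go(471,-426.2,81,79);im=camera('wrist');cv2.imwrite('pics/w10.png',im[:,:,::-1])
K,W=cam('wrist',T);print(proj([[.471,-.4262,.135],[.471,-.4262,.055]],K,W))
E
```

```text
turn [ 0.1 -0.   0.1]
shift (before turn)  [73.8 -0.2 -1.2]
[[256.4526838  235.43084595]
 [256.82664794 196.52250351]]
```

View pics/w10.png

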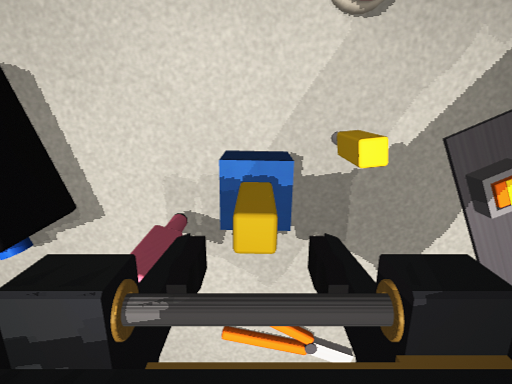

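servo_tool(
  steps=[
    [[0.6,20,0,-1.2,0,0,0],[0.6,25,0,0,0,0,0],[0.6,15,0,0,0,0,0],[0.6,5,0,0,0,0,0],[0.6,0,0,0,0,0,0],[0.6,0,0,0,0,0,0],[0,0,0,0,0,0,0],[0,0,0,0,0,0,0],[0,0,0,0,0,0,0],[0,0,0,0,0,0,0],[0,0,0,0,0,0,0],[0,0,0,0,0,0,0],[0,0,0,0,0,0,0]],
  ],
)

```text
t: 27.35
position: [0.4709, -0.4262, 0.0897]
eef_rot: [-1.797, 1.568, -1.989]
ft_force: [0.3, 0.1, 3.6]
width: 0.293
```

servo_tool(
  steps=[
    [[0,-12,0,0,0,0,0],[0,-25,0,0,0,0,0],[0,-30,0,0,0,0,0],[0,-18,0,0,0,0,0],[0,0,0,0,0,0,0],[0,0,27,0,0,0,0],[0,0,35,0,0,0,0],[0,0,40,0,0,0,0],[0,0,40,0,0,0,0],[0,0,40,0,0,0,0],[0,0,30,0,0,0,0],[0,0,15,1,0,0,0],[0,0,0,0,0,0,0],[0,0,0,0,0,0,0]],
  ],
)

```text
t: 28.75
position: [0.5146, -0.2048, 0.1736]
eef_rot: [-2.014, 1.567, -2.207]
ft_force: [-0.3, -0.7, -2.0]
width: 0.291
```

```bash
python3 - <<'E'
from h import *
T=pose();go(514.9,-203.3,125,79);im=camera('wrist');cv2.imwrite('pics/w11.png',im[:,:,::-1])
im=camera('side');cv2.imwrite('pics/s11.png',cv2.resize(im[150:320,230:400,::-1],None,fx=3.5,fy=3.5,interpolation=cv2.INTER_CUBIC))
E
```

```text
turn [-0.1 -0.1  0.2]
shift (before turn)  [48.6  1.7  0.1]
```

View pics/w11.png

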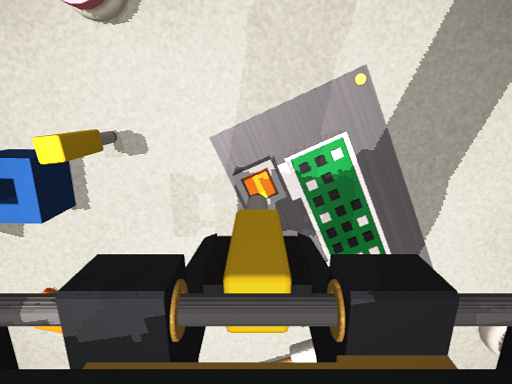

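servo_tool(
  steps=[
    [[0,15,2,0,0,0,0],[0,20,0,0,0,0,0],[0,10,0,0,0,0,0],[0,5,0,0,0,0,0],[0,3,0,0,0,0,0],[0,3,0,0,0,0,0],[0,3,0,0,0,0,0],[0,3,0,0,0,0,0],[0,0,0,0,0,0,0]],
  ],
)

```text
t: 29.75
position: [0.5159, -0.2017, 0.1125]
eef_rot: [-1.447, 1.568, -1.639]
ft_force: [-0.9, -0.1, 1.1]
width: 0.291
```

servo_tool(
  steps=[
    [[0,3,0,0,0,0,0],[0,3,0,0,0,0,0],[0,2,0,0,0,0,0],[0,0,0,0,0,0,0]],
  ],
)

```text
t: 30.15
position: [0.5163, -0.2018, 0.1064]
eef_rot: [-1.199, 1.569, -1.391]
ft_force: [-4.9, 0.1, 21.7]
width: 0.288
```

servo_tool(
  steps=[
    [[0,1,0,0,0,0,0],[0,0,0,0,0,0,0],[0,-12,0,0,0,0,0],[0,-25,0,0,0,0,0],[0,-25,0,0,0,0,0],[0,0,0,0,0,0,0],[0,0,18,18,0,0,0],[0,0,25,25,0,0,0],[0,0,30,30,0,0,0],[0,0,28,28,0,0,0],[0,0,18,17,0,0,0],[0,0,0,0,0,0,0],[0,0,0,0,0,0,0]],
  ],
)

```text
t: 31.45
position: [0.6533, -0.1068, 0.1632]
eef_rot: [-2.408, 1.567, -2.599]
ft_force: [-0.2, -0.0, -0.4]
width: 0.292
```

```bash
python3 - <<'E'
from h import *
T=pose();go(654.6,-107,115,79);im=camera('wrist');cv2.imwrite('pics/w12.png',im[:,:,::-1])
board(zt=.036)
K,W=cam('wrist',T);print(proj([[.515,-.203,.022],[.6546,-.107,.034]],K,W).round())
E
```

```text
turn [ 0.1 -0.2  0.1]
shift (before turn)  [48.2  0.2  1.5]
green [  142     0   127   167 10239] [ 552.7 -129.6] [135.9  53. ] 13.3
[[115.  52.]
 [257. 190.]]
```

View pics/w12.png

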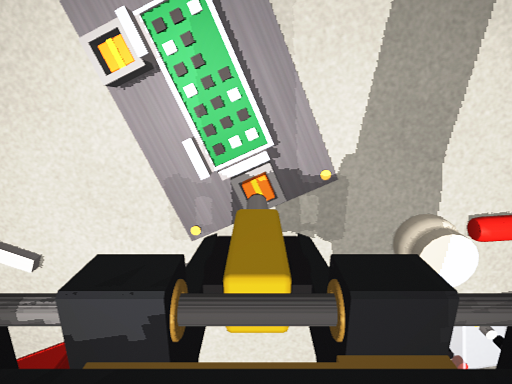

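servo_tool(
  steps=[
    [[0,15,0,1.5,0,0,0],[0,20,0,0,0,0,0],[0,8,0,0,0,0,0],[0,3,0,0,0,0,0],[0,3,0,0,0,0,0],[0,3,0,0,0,0,0],[0,3,0,0,0,0,0],[0,2,0,0,0,0,0],[0,1,0,0,0,0,0],[0,0,0,0,0,0,0]],
  ],
)

```text
t: 32.55
position: [0.6548, -0.1079, 0.1073]
eef_rot: [-2.25, 1.568, -2.442]
ft_force: [-2.1, -0.6, 2.0]
width: 0.292
```

servo_tool(
  steps=[
    [[0,2,0,0,0,0,0],[0,1,0,0,0,0,0],[0,1,0,0,0,0,0],[0,0,0,0,0,0,0]],
  ],
)

```text
t: 32.95
position: [0.6556, -0.108, 0.1064]
eef_rot: [-1.784, 1.569, -1.976]
ft_force: [-10.9, 1.7, 25.3]
width: 0.292
```

servo_tool(
  steps=[
    [[0,-10,0,0,0,0,0],[0,-25,0,0,0,0,0],[0,-25,0,0,0,0,0],[0,-13,0,0,0,0,0],[0,0,-20,-8,0,0,0],[0,0,-36,-12,0,0,0],[0,0,-43,-15,0,0,0],[0,0,-43,-15,0,0,0],[0,0,-43,-15,0,0,0],[0,0,-43,-15,0,0,0],[0,0,-43,-15,0,0,0],[0,0,-38,-13,0,0,0],[0,0,-25,-8,0,0,0],[0,0,-13,-4,0,0,0],[0,0,0,0,0,0,0],[0,0,0,0,0,0,0]],
  ],
)

```text
t: 34.55
position: [0.4723, -0.4234, 0.1758]
eef_rot: [-2.72, 1.57, -2.911]
ft_force: [0.1, -0.2, -2.0]
width: 0.294
```

```bash
python3 - <<'E'
from h import *
T=pose();go(470.9,-426.2,90,79);im=camera('wrist');cv2.imwrite('pics/w13.png',im[:,:,::-1])
K,W=cam('wrist',T);print(proj([[.4709,-.4262,.055],[.4709,-.4262,T[2,3]-.0847]],K,W).round())
E
```

```text
turn [ 0.1 -0.1  0. ]
shift (before turn)  [85.8 -2.9 -0.7]
[[254. 190.]
 [253. 203.]]
```

View pics/w13.png

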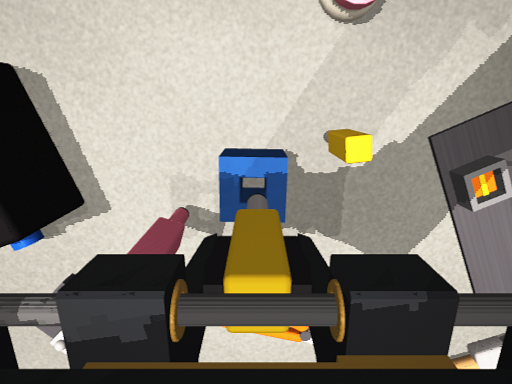

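servo_tool(
  steps=[
    [[0,0,-3,-1,0,0,0],[0,0,0,0,0,0,0],[0,20,0,0,0,0,0],[0,12,0,0,0,0,0],[0,8,0,0,0,0,0],[0,5,0,0,0,0,0],[0,0,0,0,0,0,0]],
  ],
)

```text
t: 35.3
position: [0.4697, -0.4275, 0.1308]
eef_rot: [-2.497, 1.568, -2.688]
ft_force: [-0.3, -0.2, -2.2]
width: 0.288
```

servo_tool(
  steps=[
    [[0,12,0.8,0.8,0,0,0],[0,12,0,0,0,0,0],[0,10,0,0,0,0,0],[0,4,0,0,0,0,0],[0,2,0,0,0,0,0],[0,1.5,0,0,0,0,0],[0,0,0,0,0,0,0]],
  ],
)

```text
t: 36.0
position: [0.471, -0.4274, 0.0901]
eef_rot: [-1.808, 1.568, -1.999]
ft_force: [-0.3, -0.2, -1.1]
width: 0.292
```

Nearly seated (0.4 mm above the original height). Press lightly, release, rise.

servo_tool(
  steps=[
    [[0,1.5,0,0,0,0,0],[0,0.5,0,0,0,0,0],[0,0,0,0,0,0,0],[0.45,0,0,0,0,0,0],[0.6,0,0,0,0,0,0],[0.6,0,0,0,0,0,0],[0.6,0,0,0,0,0,0],[0.6,-15,0,0,0,0,0],[0.6,-30,0,0,0,0,0],[0.6,-40,0,0,0,0,0],[0.6,-40,0,0,0,0,0],[0.6,0,0,0,0,0,0],[0.6,0,0,0,0,0,0]],
  ],
)

```text
t: 37.3
position: [0.4716, -0.4275, 0.2147]
eef_rot: [-1.105, 1.567, -1.297]
ft_force: [-0.3, 0.4, -1.1]
width: 0.598
```

```bash
python3 - <<'E'
from h import *
T=pose();im=camera('wrist');K,W=cam('wrist',T)
print(proj([[.471,-.4262,.135],[.471,-.4262,.055],[.5153,-.203,.022],[.6546,-.107,.022]],K,W).round())
cv2.imwrite('pics/w14.png',im[:,:,::-1])
im2=camera('scene');a=cv2.resize(im2[150:280,90:280,::-1],None,fx=4,fy=4,interpolation=cv2.INTER_CUBIC);cv2.imwrite('pics/s14.png',a)
E
```

```text
[[259. 204.]
 [259. 180.]
 [463. 174.]
 [545. 269.]]
```

View pics/w14.png

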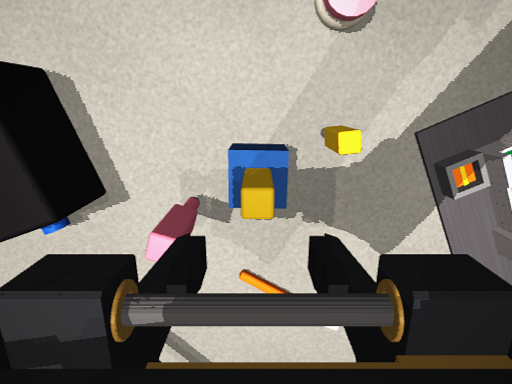

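View pics/s14.png

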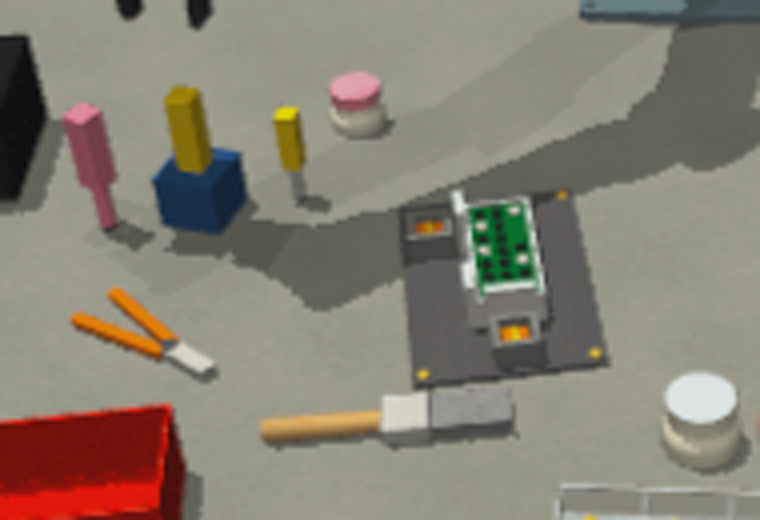

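Stick fully seated and both clips recessed. One last measurement over the stack before handing in.

servo_tool(
  steps=[
    [[0.6,-10,25,2,0,0,0],[0.6,0,38,4,0,0,0],[0.6,0,40,4,0,0,0],[0.6,0,40,4,0,0,0],[0.6,0,40,4,0,0,0],[0.6,0,40,4,0,0,0],[0.6,0,40,4,0,0,0],[0.6,0,30,3,0,0,0],[0.6,0,12,0,0,0,0],[0.6,0,0,0,0,0,0],[0.6,0,0,0,0,0,0]],
  ],
)

```text
t: 38.5
position: [0.5568, -0.1351, 0.2217]
eef_rot: [-2.128, 1.567, -2.322]
ft_force: [-0.5, -0.1, 0.5]
width: 0.599
```

```bash
python3 - <<'E'
from h import *
board('w15',.036)
E
```

```text
green [ 214  105   92  128 5556] [ 553.8 -130.5] [131.9  50.6] 13.2
```

Stack unchanged (553.8,-130.5, 13.2°). Handing in.

```bash
python3 -c "
from cell import *
print(close_job())"
```

```text
the job is handed in; nothing more can be done
None
```

The job is handed in at about 38.5 s of the 210 s allowed; `close_job()` gave no verdict, so what follows rests on my own checks.

- **Boards:** All three green boards found on the bench are stacked in the tray, each pushed against both fences until I felt contact. I found no fourth board.
- **Stack position:** The last measurement put the top board at (553.8, -130.5) mm, 13.2°. That is within 1 mm and 0.1° of where each layer measured when I placed it.
- **Clips:** Both were pressed with the yellow stick until it stopped hard, at 22 N (side) and 25 N (end), with the foot at about its computed home height. Both look recessed in the pictures. At that bottom press I saw 5–11 N of sideways force, cause not checked. No finger came near a clip.
- **Stick:** It is back upright in its stand. At my last reading before the final light press it was within 0.4 mm of its starting height.
- **Bystanders:** The pliers, brush and both jars look unmoved in the last views. The reel and screwdriver were last seen in place after the stacking; I never worked near them again.
- **Not seen:** The viewer refused my final picture of the stack because I had reached the 16-picture limit, so that last check is the measured position only.

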